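# Dock the microtube rack in the tilted nest

### The arm

A 6-joint arm with a two-finger parallel gripper is mounted at the origin on a cart in front of the work surface, level with it; the furniture and walls round the work are solid. World frame = base frame: x ahead of the robot, y to its left, z up, the work surface at z = 0. Lengths are in mm, angles in rad, forces in N, time in s.
With the tool pointing down it reaches from about 350 to 975 mm from the base axis. Payload 7.1 kg.
Tool frame: the origin (TCP) lies at the very end of the fingers, on their centre line; the grasp point (between the pads) lies ctrl.hold_point_z behind it (ctrl.hold_point_z is the distance from the TCP to the grasp point, in mm); z points along the fingers, y is the line along which they close (so a half turn about z gives the same grasp; the last joint's range is limited). The gripper opens to 88 mm and grips with 3 to 60 N. Pads are 20 mm wide; open, the fingers measure 115 mm over their backs; the gripper's body (75 mm by 178 mm) begins 61 mm behind the grasp point.
Start: joints at [1.099, 0.423, 1.63, -0, 1.089, -0.019], TCP at [273.396, 562.014, 222.675] pointing down, gripper open.
Joint ranges: [-3, 3], [-0.9, 2.11], [0.09, 2.58], [-1.31, 4.45], [0.11, 2.69], [-2.54, 2.54]. Speed limits (rad/s): [2.39, 2.39, 3.01, 3.14, 3.14, 3.14].

### API

Orientations are given as a rotation vector (axis times angle).
In Python, from workcell import ctrl gives the robot as it stands. The module is installed in compiled form; this text tells all that it offers.
- The arm moves only by the shell command python3 -m creep 'ROWS'. ROWS is JSON, a list of rows, each an object with "translation": the shift along the tool's x, y, z in mm, a list of three; "angular": the turn, a rotation vector about the tool's x, y, z in rad, a list of three; "jaw": the opening, from 0 (shut) to 1 (fully open). A call has exactly 8 rows; each row is the pose to reach, as a shift and turn from the pose commanded when the call began, along the tool's axes at that moment; what a row does not reach only later rows make up. A row lasts 1/8 s, in which the tool goes at most 62.5 mm and 10.7 degrees, less where a joint would pass 70% of its speed; a pose out of reach is approached as far as the arm can. A call with a gripper value outside its range is refused whole. The fingers move at their own pace and stop on an object; the grip force is fixed at half the most. Time passes only in rows, so rows that repeat a pose let the fingers close, or fill a call up. It gives the time, the measured TCP pose, the force, the opening and the grip force at its end, in the units of the state.
- ctrl.get_obs(): the state, without advancing time (a new reading comes with each control period).
- ctrl.get_image(name): name is "scene" or "top"; returns the picture (384x512x3 uint8, red, green, blue); there is no depth.
- ctrl.camera_info(name): a dict with "camera_matrix" (3x3 intrinsics, pixels), "world_from_camera" (4x4, takes a point from camera to world coordinates). Camera axes: x right, y up, looking along -z (the intrinsics and any distortion apply to the point x, -y, -z); pixel columns grow to the right and rows downward; lengths in mm; the calibration is good to about 2 mm. A picture is of the moment at which its call begins. camera_info takes no time and is no camera call.
- ctrl.close_job(): hands the job in; it is judged then, once.
Trained networks look in the newest picture that a camera, given by its name, has taken for a name from the list of things; names that differ only in an ending like _2 or _b are one class to them, and where a whole thing is asked for, a point or a joint stands for the part that bears it (a point fixed in the world has none). Each returns a list of dicts, best first, with "score" (0 to 1); they miss things now and then, are a little off and sometimes report something else, mostly with a low value. They report only what shows in the picture. A call takes as long as a camera call.
- ctrl.look_for(camera, label): "rect" ([left, top, right, bottom] in pixels, round what is visible of it).
The state is a dict: "t": time; "qpos": joint angles; "qvel": joint speeds; "joint_torque": joint torques, N m; "ee_pos": TCP position; "orientation": TCP orientation; "ft_force": force on the tool from outside, world axes, zero at the start; "moment": the same for the moment, N m; "width": finger opening in mm; "grasp_force": force on a finger pad.
Only numpy, scipy, OpenCV 4.12 (cv2) and the standard library are available. Lean on these libraries where they do the work, as an engineer would, in place of code of your own. Each camera call takes 0.05 s, during which the arm holds its last target. There are 200 camera calls.

### The job

Pick up the small microtube rack and set it down on the tilted metal plate of the docking nest, so that it slides down along the long ledge and stops at the nose of the sprung clip; let go of it there. Then, from its upper end, press the rack down the plate under the clip until you feel it seat on the adjustable stop, bedding it there with a push of about 12 N and never more than 20 N. Do not disturb the vials and the bottle standing near, and leave the rack flat and fully home in the corner.

Things in the scene. Friction and masses are not known exactly. Their poses are not given: they have to be found in the camera images.
- rack_center (a point): Centre (half-way up) of the loose microtube rack: an orange plastic block 58 x 108 x 24 mm with 6 x 3 small holes in its top, about 130 g, lying flat on the worktop at the start. Its y axis runs along its 108 mm length, x along its 58 mm width, z up out of the holed top. Grasp it across the 58 mm width, from above.
- nest: Tilted slippery metal plate, 212 x 105 x 8 mm, about 27 degrees steep, on a fixed stand. Origin: on the upper surface near its low corner, in line with the long ledge's inner face. x runs uphill along the long ledge (plate from -46 to 166 mm), y uphill across it (-10 to 95 mm), z is the normal. Home, the rack lies length along x, its centre at y = 29, z = 12 mm. A rack let go on it slides to the corner.
- long_ledge: Grey ledge along the plate's lower long side; its inner face is the plane y = 0 of the nest, x from -30 to 158 mm, 10 mm high, 8 mm thick. Same frame as the nest. A finger on that side of the rack needs room beside the ledge, so set the rack down some 20 mm away from it.
- stop_block: Fixed grey block across the plate's low end, 14 mm high, x -46 to -32 mm in the nest's frame (it has the same frame). It carries on two rods the stop: a grey bar 78 mm long, 14 mm high, parallel to it, the corner's other side. The stop is set differently each time: its face lies anywhere between x = -22 and 2 mm; find it by feel. It stands 20 N, no more, and does not yield.
- clip_point (a point): Sprung steel clip over the stop, 34 mm wide (y 12 to 46 mm). Its underside, 21.5 mm over the plate, is flat out to x = 14 mm (this point), then slopes up to x = 24 mm, 30 mm high. It only rises off the plate on a spring (3 N + 0.7 N/mm). A rack sliding by its weight stops at its nose, lower end at about x = 17 mm; pushing it under takes 4 to 9 N, then 1 to 4 N until it meets the stop.
- vial_a_center (a point): Centre of a brown vial with black cap, 25 mm across, 50 mm high, standing behind the nest; a bystander.
- vial_b_center (a point): Centre of a second such vial, standing behind the nest; a bystander.
- bottle_50_center (a point): Centre of a small bottle with orange cap, 45 mm across, 93 mm high, standing behind the rack's place; a bystander.

How it is judged:
By the outcome, as a careful person would: the job done as asked, in the order asked, and still so for the second after the job is handed in, with the robot touching nothing.
It also fails if it takes over 72 s, if anything falls off the work surface, if the arm or the gripper's body presses on something with over 40 N, if the wrist force passes 120 N, or if a joint passes its speed limit or range.

## Working session

There is one attempt and no reset: what is moved stays moved. The work goes in short steps, Python scripts to look and compute and a shell command to move; the robot and the scene stay as the last step left them, time stands still between calls to the robot, and variables do not carry over. Pictures are saved under pics/ and viewed, at most 10 in all, crops included, and the job is handed in when it is done.

```bash
mkdir -p pics
python3 - <<'E'
from workcell import ctrl
import cv2, numpy as np
np.set_printoptions(precision=4,suppress=True)
for c in ["scene","top"]:
    im=ctrl.get_image(c); cv2.imwrite(f"pics/{c}0.png",cv2.resize(im[:,:,::-1],(800,600),interpolation=cv2.INTER_CUBIC))
    i=ctrl.camera_info(c); print(c,{k:np.array(v) if k!='x' else v for k,v in i.items()})
    for l in ["rack_center","nest","long_ledge","stop_block","clip_point","vial_a_center","bottle_50_center"]:
        print(l,[(np.round(d["rect"],1).tolist(),round(d["score"],2)) for d in ctrl.look_for(c,l)[:3]])
print(ctrl.get_obs(), ctrl.hold_point_z)
E
```

```text
scene {'camera_matrix': array([[355.7633,   0.    , 260.1045],
       [  0.    , 355.7633, 190.9368],
       [  0.    ,   0.    ,   1.    ]]), 'world_from_camera': array([[ -0.865 ,   0.2363,  -0.4427, 124.1892],
       [ -0.5013,  -0.3658,   0.7842, 839.3277],
       [  0.0234,   0.9002,   0.4349, 473.6229],
       [  0.    ,   0.    ,   0.    ,   1.    ]])}
rack_center []
nest [([234.0, 224.2, 294.7, 272.3], 0.92)]
long_ledge [([247.0, 222.4, 285.1, 247.3], 0.53)]
stop_block [([277.0, 244.8, 295.1, 266.7], 0.75)]
clip_point [([268.1, 229.9, 293.9, 248.2], 0.58)]
vial_a_center []
bottle_50_center []
top {'camera_matrix': array([[467.9909,   0.    , 253.7597],
       [  0.    , 467.9909, 196.0071],
       [  0.    ,   0.    ,   1.    ]]), 'world_from_camera': array([[  -0.005 ,    0.9962,   -0.0867,  425.6377],
       [  -0.9998,   -0.0067,   -0.0187,  124.6294],
       [  -0.0192,    0.0866,    0.9961, 1240.6497],
       [   0.    ,    0.    ,    0.    ,    1.    ]])}
rack_center [([320.4, 201.2, 347.7, 238.6], 0.65)]
nest [([155.0, 189.3, 210.4, 274.5], 0.92)]
long_ledge [([196.7, 184.1, 208.1, 259.9], 0.73)]
stop_block [([174.1, 256.2, 211.8, 274.8], 0.74)]
clip_point [([187.3, 242.5, 204.3, 272.1], 0.76)]
vial_a_center []
bottle_50_center [([346.0, 139.0, 370.2, 158.7], 0.92)]
{'t': 0.8, 'qpos': array([ 1.099 ,  0.4231,  1.6299, -0.    ,  1.0885, -0.019 ]), 'qvel': array([-0.0011, -0.0016,  0.0002,  0.0003,  0.0015,  0.0011]), 'joint_torque': array([ -0.0025, -54.4502, -27.404 ,   0.0643,   0.0167,  -0.    ]), 'ee_pos': array([273.4044, 562.032 , 222.6955]), 'orientation': array([0.7052, 3.0614, 0.0001]), 'ft_force': array([0.1225, 0.6534, 0.1811]), 'moment': array([-0.0092,  0.0426,  0.0072]), 'grasp_force': 0.0, 'width': 87.479732570461} 18.700000000000003
```

View pics/scene0.png

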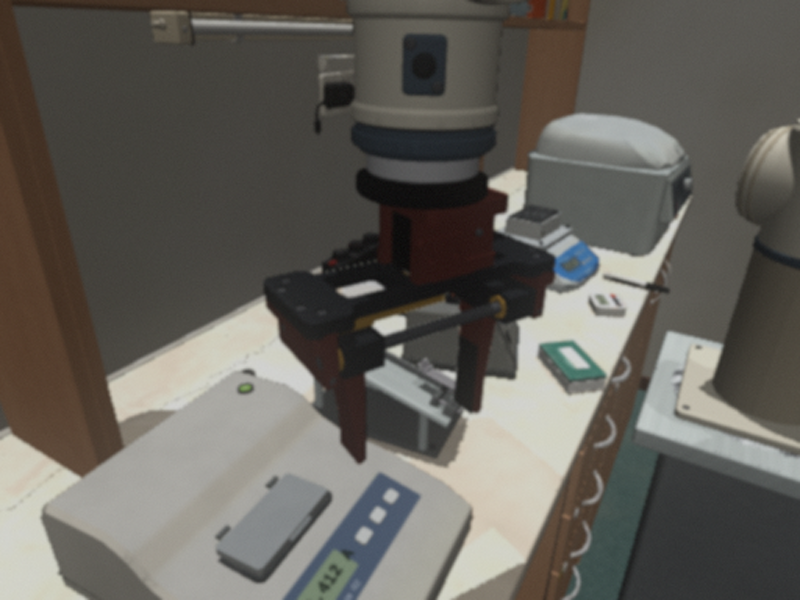

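View pics/top0.png

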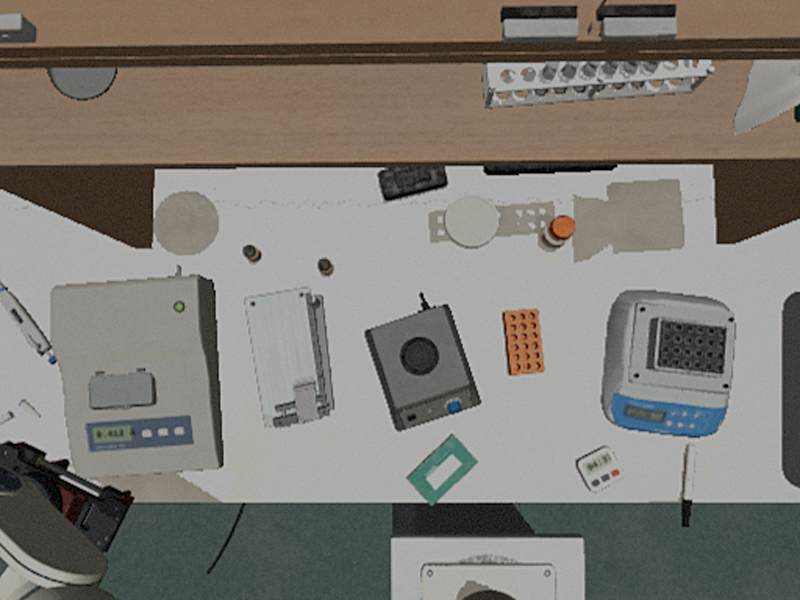

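The scene view shows the gripper in front of the nest, with the clip at about (440,385). The top view shows the orange rack at (524,341), the nest plate at (285,357) with the ledge on its right and the clip at (305,400), the vials at (250,253) and (325,267), and the bottle at (560,230).

```bash
cat > h.py <<'E'
from workcell import ctrl
import cv2, numpy as np
from scipy.spatial.transform import Rotation as R
np.set_printoptions(precision=3,suppress=True)
def cam(c):
    i=ctrl.camera_info(c); return np.array(i["camera_matrix"]),np.array(i["world_from_camera"])
def pix2world(c,uv,z):
    K,T=cam(c); uv=np.atleast_2d(uv).astype(float)
    d=np.c_[(uv[:,0]-K[0,2])/K[0,0],-(uv[:,1]-K[1,2])/K[1,1],-np.ones(len(uv))]@T[:3,:3].T
    return T[:3,3]+d*((z-T[2,3])/d[:,2])[:,None]
def proj(c,p):
    K,T=cam(c); q=(np.atleast_2d(p)-T[:3,3])@T[:3,:3]; q=q*[1,-1,-1]
    return (q[:,:2]/q[:,2:])*[K[0,0],K[1,1]]+K[:2,2]
def delta(pos,Rt):
    "shift and turn, tool axes, from measured pose to target"
    o=ctrl.get_obs(); R0=R.from_rotvec(o["orientation"])
    print("shift",R0.inv().apply(np.array(pos)-o["ee_pos"]),"turn",(R0.inv()*Rt).as_rotvec(),"dist",np.linalg.norm(np.array(pos)-o["ee_pos"]))
def toolR(y,z):
    y=np.array(y,float);z=np.array(z,float);z/=np.linalg.norm(z);y-=z*(y@z);y/=np.linalg.norm(y)
    return R.from_matrix(np.c_[np.cross(y,z),y,z])
E
cat > rack.py <<'E'
from h import *
im=ctrl.get_image("top"); hsv=cv2.cvtColor(im,cv2.COLOR_RGB2HSV)
m=cv2.inRange(hsv,(5,110,90),(20,255,255)); m[:,:300]=0; m[:190]=0;m[:,370:]=0;m[260:]=0
m=cv2.morphologyEx(m,cv2.MORPH_CLOSE,np.ones((5,5)))
p=np.argwhere(m)[:,::-1]; w=pix2world("top",p,24)[:,:2]
r=cv2.minAreaRect(w.astype(np.float32)); print(r, w.mean(0), len(p)); print(cv2.boxPoints(r))
c=np.cov(w.T); e,v=np.linalg.eigh(c); print(v[:,1], np.sqrt(12*e))
E
python3 - <<'E'
exec(open("rack.py").read())
for n,uv,z in [("bottle",(358,149),60),("vialA",(160,162),50),("vialB",(208,171),50),("platecorners",[(157,190),(197,184),(169,273),(210,266)],60),("shelfedge",(300,105),400),("hotplate",[(234,212),(285,196),(307,257),(257,276)],60)]:
    print(n,pix2world("top",uv,z))
E
```

```text
((472.43609619140625, -62.42931365966797), (104.25204467773438, 55.278011322021484), 5.313282012939453) [472.152 -62.59 ] 860
[[417.975 -39.736]
 [423.093 -94.777]
 [526.898 -85.123]
 [521.779 -30.082]]
[-0.996 -0.087] [ 55.078 104.507]
bottle [[ 646.66  -119.048   60.   ]]
vialA [[618.969 388.525  50.   ]]
vialB [[594.588 264.325  50.   ]]
platecorners [[545.393 393.084  60.   ]
 [560.027 291.082  60.   ]
 [336.17  360.181  60.   ]
 [353.156 257.3    60.   ]]
shelfedge [[665.485  54.897 400.   ]]
hotplate [[488.158 196.944  60.   ]
 [527.885  67.756  60.   ]
 [374.512  14.491  60.   ]
 [327.979 139.711  60.   ]]
```

Run:
```python
from h import *
Rt=toolR([-0.087,0.996,0],[0,0,-1])
delta([472.3,-62.5,200],Rt)
```

```text
shift [-452.08  -474.552   22.695] turn [-0.   -0.   -0.54] dist 655.81278626049
```

```bash
python3 -m creep '[{"translation":[-35,-37,0],"angular":[0,0,-0.05],"jaw":1},{"translation":[-75,-79,0],"angular":[0,0,-0.12],"jaw":1},{"translation":[-115,-121,0],"angular":[0,0,-0.2],"jaw":1},{"translation":[-155,-163,0],"angular":[0,0,-0.27],"jaw":1},{"translation":[-195,-205,0],"angular":[0,0,-0.34],"jaw":1},{"translation":[-235,-247,0],"angular":[0,0,-0.41],"jaw":1},{"translation":[-275,-289,0],"angular":[0,0,-0.48],"jaw":1},{"translation":[-315,-331,0],"angular":[0,0,-0.54],"jaw":1}]'
python3 - <<'E'
from h import *
Rt=toolR([-0.087,0.996,0],[0,0,-1])
delta([472.3,-62.5,120],Rt)
E
```

```text
t: 1.85
ee_pos: [412.3, 124.9, 223.1]
orientation: [-0.141, 3.137, 0.0]
ft_force: [0.8, 0.5, -0.2]
width: 87.8
grasp_force: 0.0
shift [ -42.856 -191.989  103.07 ] turn [0.    0.001 0.002] dist 222.08095985569335
```

```bash
python3 -m creep '[{"translation":[-9,-38,5],"angular":[0,0,0],"jaw":1},{"translation":[-18,-80,15],"angular":[0,0,0],"jaw":1},{"translation":[-27,-122,35],"angular":[0,0,0],"jaw":1},{"translation":[-36,-162,60],"angular":[0,0,0],"jaw":1},{"translation":[-43,-192,85],"angular":[0,0,0],"jaw":1},{"translation":[-43,-192,103],"angular":[0,0,0],"jaw":1},{"translation":[-43,-192,103],"angular":[0,0,0],"jaw":1},{"translation":[-43,-192,103],"angular":[0,0,0],"jaw":1}]'
python3 - <<'E'
from h import *
Rt=toolR([-0.087,0.996,0],[0,0,-1])
delta([472.3,-62.5,5],Rt)
im=ctrl.get_image("scene"); cv2.imwrite("pics/s1raw.png",im[:,:,::-1])
cv2.imwrite("pics/s1.png",cv2.resize(im[180:300,200:340,::-1],None,fx=5,fy=5,interpolation=cv2.INTER_CUBIC))
im=ctrl.get_image("top"); cv2.imwrite("pics/t1raw.png",im[:,:,::-1])
cv2.imwrite("pics/t1.png",cv2.resize(im[175:285,140:225,::-1],None,fx=5,fy=5,interpolation=cv2.INTER_CUBIC))
E
```

```text
t: 2.85
ee_pos: [471.8, -60.8, 120.3]
orientation: [-0.138, 3.138, -0.0]
ft_force: [0.5, 0.4, 0.0]
width: 88.0
grasp_force: 0.0
shift [ -0.31   -1.752 115.28 ] turn [-0.     0.001  0.001] dist 115.29355319278592
```

View pics/s1.png

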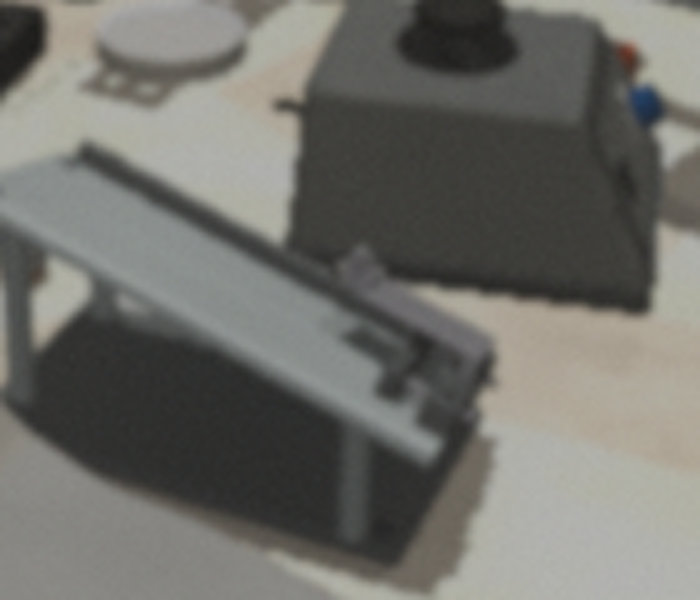

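View pics/t1.png

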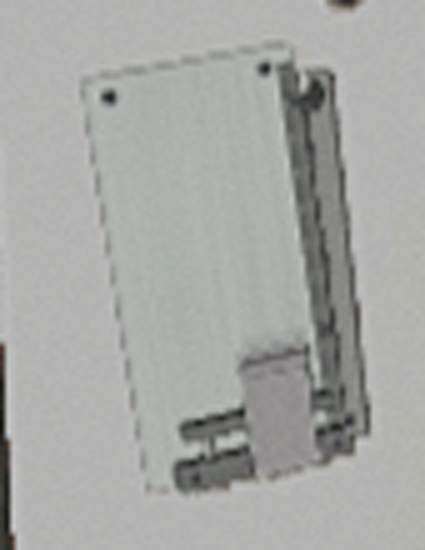

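The scene crop shows the nest now clear: its low plate corner is near (440,440), the ledge's upper end near (85,145) and the clip at (420,310). The top crop shows plate corners at (83,80), (294,44) and (148,490), with the clip nose edge running (240,360)–(308,347).

```bash
cat > fit.py <<'E'
from h import *
from scipy.optimize import least_squares
T=lambda a,b:(a/5+140,b/5+175); S=lambda a,b:(a/5+200,b/5+180)
obs=[("top",(166,95,0),T(84,80)),("top",(166,-10,0),T(294,44)),("top",(-46,95,0),T(147,490)),
("top",(24,46,30),T(240,358)),("top",(24,12,30),T(308,345)),
("scene",(-46,95,0),S(442,441)),("scene",(-46,95,-8),S(431,466)),("scene",(158,-4,10),S(85,147))]
def f(p):
    r=R.from_rotvec(p[3:6]); e=[]
    for c,q,uv in obs:
        e+=list((proj(c,r.apply(q)+p[:3]+(p[6:9] if c=="scene" else 0))[0]-uv))
    e+=list(p[6:9]/2.)
    e.append((np.degrees(np.arccos(r.as_matrix()[2,2]))-27)/1.0)
    return e
s=least_squares(f,[350,270,50,0,-0.3,0.16,0,0,0],loss="soft_l1")
p=s.x; M=R.from_rotvec(p[3:6]).as_matrix()
print(p); print(M); print(np.reshape(s.fun[:2*len(obs)],(-1,2))); print("tilt",np.degrees(np.arccos(M[2,2])),s.fun[-1])
np.save("nest.npy",p)
wf=[[(-46,-10,0),(166,-10,0),(166,95,0),(-46,95,0),(-46,-10,0)],[(-46,95,-8),(166,95,-8),(166,95,0)],[(-46,95,-8),(-46,95,0)],
[(-30,0,10),(158,0,10),(158,-8,10),(-30,-8,10),(-30,0,10)],[(158,0,10),(158,0,0),(-30,0,0)],[(14,12,21.5),(14,46,21.5),(24,46,30),(24,12,30),(14,12,21.5)]]
out=[]
for c,fn,x0,y0,w,h in [("top","pics/t1raw.png",140,175,85,110),("scene","pics/s1raw.png",185,185,120,110)]:
    im=cv2.resize(cv2.imread(fn)[y0:y0+h,x0:x0+w],None,fx=5,fy=5,interpolation=cv2.INTER_CUBIC)
    for l in wf:
        uv=(proj(c,np.array(l)@M.T+p[:3]+(p[6:9] if c=="scene" else 0))-[x0,y0]+.5)*5
        cv2.polylines(im,[uv.round().astype(np.int32)],False,(0,0,255),1,cv2.LINE_AA)
    out.append(im)
im=np.hstack(out); cv2.imwrite("pics/fit.png",cv2.resize(im,(800,int(im.shape[0]*800/im.shape[1]))))
E
sed 's#pics/fit#pics/fit1#' fit.py > /dev/null; python3 fit.py; cp pics/fit.png pics/fit1.png
```

```text
Traceback (most recent call last):
  File "fit.py", line 14, in <module>
    s=least_squares(f,[350,270,50,0,-0.3,0.16,0,0,0],loss="soft_l1")
  File "fit.py", line 10, in f
    e+=list((proj(c,r.apply(q)+p[:3]+(p[6:9] if c=="scene" else 0))[0]-uv))
             ~~~~^^^^^^^^^^^^^^^^^^^^^^^^^^^^^^^^^^^^^^^^^^^^^^^^^^
  File "h.py", line 12, in proj
    K,T=cam(c); q=(np.atleast_2d(p)-T[:3,3])@T[:3,:3]; q=q*[1,-1,-1]
        ~~~^^^
  File "h.py", line 6, in cam
    i=ctrl.camera_info(c); return np.array(i["camera_matrix"]),np.array(i["world_from_camera"])
ValueError: time passes only in moves, steps and waits
cp: cannot stat 'pics/fit.png': No such file or directory
```

```bash
python3 -m creep '[{"translation":[0,-2,15],"angular":[0,0,0],"jaw":1},{"translation":[0,-2,40],"angular":[0,0,0],"jaw":1},{"translation":[0,-2,65],"angular":[0,0,0],"jaw":1},{"translation":[0,-2,88],"angular":[0,0,0],"jaw":1},{"translation":[0,-2,105],"angular":[0,0,0],"jaw":1},{"translation":[0,-2,114],"angular":[0,0,0],"jaw":1},{"translation":[0,-2,114],"angular":[0,0,0],"jaw":1},{"translation":[0,-2,114],"angular":[0,0,0],"jaw":0}]'
```

```text
t: 3.95
ee_pos: [472.0, -63.0, 6.1]
orientation: [-0.137, 3.138, -0.0]
ft_force: [0.7, -0.3, -0.6]
width: 81.0
grasp_force: 0.0
```

```bash
sed -i 's/^def cam(c)/import functools\n@functools.lru_cache\ndef cam(c)/' h.py
python3 -m creep '[{"translation":[0,0,0],"angular":[0,0,0],"jaw":0},{"translation":[0,0,0],"angular":[0,0,0],"jaw":0},{"translation":[0,0,0],"angular":[0,0,0],"jaw":0},{"translation":[0,0,0],"angular":[0,0,0],"jaw":0},{"translation":[0,0,0],"angular":[0,0,0],"jaw":0},{"translation":[0,0,-20],"angular":[0,0,0],"jaw":0},{"translation":[0,0,-60],"angular":[0,0,0],"jaw":0},{"translation":[0,0,-110],"angular":[0,0,0],"jaw":0}]'
python3 fit.py; cp pics/fit.png pics/fit1.png
```

```text
t: 4.95
ee_pos: [470.5, -62.8, 116.0]
orientation: [0.137, -3.136, -0.001]
ft_force: [0.8, -0.1, -0.6]
width: 57.8
grasp_force: 30.0
[395.93  275.922  42.7     0.403  -0.246   0.154  -0.052  -0.009  -0.054]
[[ 0.959 -0.196 -0.205]
 [ 0.099  0.909 -0.405]
 [ 0.266  0.368  0.891]]
[[ 0.335  0.075]
 [ 0.031  0.315]
 [ 0.135  1.361]
 [-0.1   -0.568]
 [-0.414 -0.834]
 [-0.218  0.683]
 [ 0.165 -0.517]
 [ 0.035 -0.163]]
tilt 27.019588003987096 0.019588003987095703
```

View pics/fit1.png

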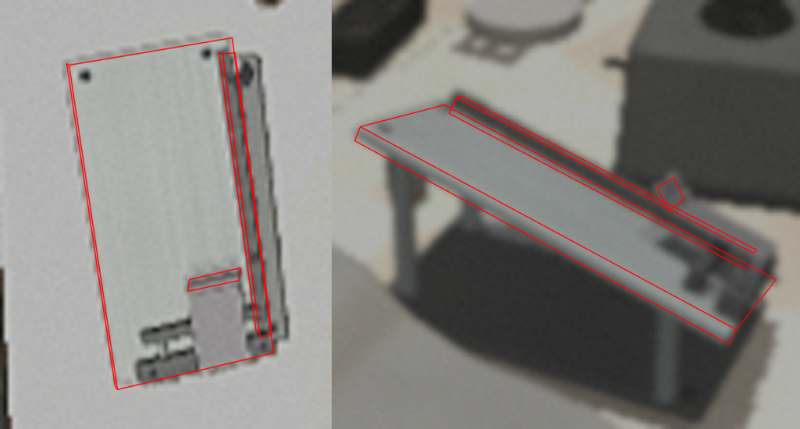

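The overlay lies on the plate edges, ledge and clip nose in both views, within about 2–3 mm. The rack is held, 57.8 mm wide.

```bash
cat >> h.py <<'E'
def nest():
    p=np.load("nest.npy"); return p[:3],R.from_rotvec(p[3:6])
def nd(x,y,z):
    "delta to TCP at nest xyz, tool square to the plate"
    t,r=nest(); M=r.as_matrix(); print("world",t+r.apply([x,y,z]),end=" "); delta(t+r.apply([x,y,z]),toolR(M[:,1],-M[:,2]))
def where():
    t,r=nest(); o=ctrl.get_obs(); print("nest pos",r.inv().apply(o["ee_pos"]-t),"nest force",r.inv().apply(o["ft_force"]),"w",o["width"],"t",o["t"])
E
python3 -c "
from h import *
nd(95,53,80); where(); print(ctrl.get_obs()['ee_pos'])"
```

```text
world [460.232 301.055 158.751] shift [-21.342 363.403 -42.621] turn [-0.391 -0.265 -0.069] dist 366.5159297363784
nest pos [  57.52  -295.469  187.232] nest force [ 0.593 -0.48  -0.614] w 57.779060152123066 t 4.95
[470.509 -62.809 115.95 ]
```

```bash
python3 -m creep '[{"translation":[0,10,-30],"angular":[0,0,0],"jaw":0},{"translation":[0,40,-70],"angular":[0,0,0],"jaw":0},{"translation":[-3,85,-95],"angular":[0,0,0],"jaw":0},{"translation":[-6,135,-100],"angular":[-0.08,-0.05,-0.01],"jaw":0},{"translation":[-9,185,-100],"angular":[-0.16,-0.11,-0.03],"jaw":0},{"translation":[-13,240,-100],"angular":[-0.24,-0.16,-0.04],"jaw":0},{"translation":[-17,295,-95],"angular":[-0.31,-0.21,-0.055],"jaw":0},{"translation":[-20,340,-80],"angular":[-0.39,-0.265,-0.07],"jaw":0}]'
python3 -c "
from h import *
nd(95,53,40); where()"
```

```text
t: 5.95
ee_pos: [462.2, 279.4, 196.4]
orientation: [-0.226, 2.824, 0.583]
ft_force: [0.3, 0.8, -1.5]
width: 57.9
grasp_force: 30.0
world [468.442 317.266 123.116] shift [10.134  6.142 81.856] turn [0.001 0.005 0.004] dist 82.70921141565638
nest pos [104.729  46.823 121.902] nest force [-0.038  0.087 -1.71 ] w 57.85217799880284 t 5.95
```

```bash
python3 -m creep '[{"translation":[4,2,20],"angular":[0,0,0],"jaw":0},{"translation":[7,4,45],"angular":[0,0.005,0],"jaw":0},{"translation":[10,6,70],"angular":[0,0.005,0],"jaw":0},{"translation":[10,6,85],"angular":[0,0.005,0],"jaw":0},{"translation":[10,6,95],"angular":[0,0.005,0],"jaw":0},{"translation":[10,6,100],"angular":[0,0.005,0],"jaw":0},{"translation":[10,6,102],"angular":[0,0.005,0],"jaw":0},{"translation":[10,6,102],"angular":[0,0.005,0],"jaw":0}]'
python3 -c "
from h import *
nd(95,53,8); where()"
```

```text
t: 6.95
ee_pos: [472.4, 323.1, 104.6]
orientation: [-0.226, 2.832, 0.58]
ft_force: [0.2, -0.0, -1.1]
width: 57.6
grasp_force: 30.0
world [475.009 330.235  94.609] shift [-0.563  2.297 12.326] turn [-0.001 -0.003  0.003] dist 12.550335351793057
nest pos [94.477 50.719 20.33 ] nest force [-0.108 -0.479 -1.028] w 57.586559451663796 t 6.95
```

```bash
python3 -m creep '[{"translation":[0,2,3],"angular":[0,0,0],"jaw":0},{"translation":[0,2,5],"angular":[0,0,0],"jaw":0},{"translation":[0,2,7],"angular":[0,0,0],"jaw":0},{"translation":[0,2,8],"angular":[0,0,0],"jaw":0},{"translation":[0,2,9],"angular":[0,0,0],"jaw":0},{"translation":[0,2,10],"angular":[0,0,0],"jaw":0},{"translation":[0,2,10],"angular":[0,0,0],"jaw":0},{"translation":[0,2,10],"angular":[0,0,0],"jaw":0}]'
python3 - <<'E'
from h import *
where()
im=ctrl.get_image("scene"); cv2.imwrite("pics/s2.png",cv2.resize(im[150:300,180:330,::-1],None,fx=4,fy=4,interpolation=cv2.INTER_CUBIC))
E
```

```text
t: 7.95
ee_pos: [473.9, 329.0, 96.1]
orientation: [-0.226, 2.833, 0.58]
ft_force: [0.4, 0.2, -1.5]
width: 57.9
grasp_force: 30.0
nest pos [94.228 52.673 10.084] nest force [-0.024 -0.461 -1.462] w 57.92090708680144 t 7.95
```

View pics/s2.png

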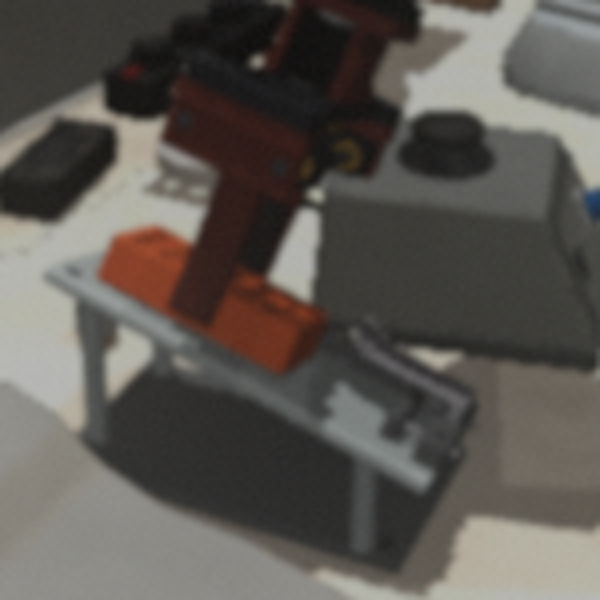

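The rack is held parallel to the plate just over it, its lower end around (300,345), well above the clip.

```bash
python3 -m creep '[{"translation":[0,0,0.5],"angular":[0,0,0],"jaw":0},{"translation":[0,0,1],"angular":[0,0,0],"jaw":0},{"translation":[0,0,1.5],"angular":[0,0,0],"jaw":0},{"translation":[0,0,2],"angular":[0,0,0],"jaw":0},{"translation":[0,0,2.5],"angular":[0,0,0],"jaw":0},{"translation":[0,0,2.5],"angular":[0,0,0],"jaw":0},{"translation":[0,0,2.5],"angular":[0,0,0],"jaw":0},{"translation":[0,0,2.5],"angular":[0,0,0],"jaw":0}]'; python3 -c "
from h import *
where()"
```

```text
t: 9.0
ee_pos: [474.2, 330.0, 94.2]
orientation: [-0.227, 2.833, 0.58]
ft_force: [-5.2, -3.8, 7.2]
width: 58.1
grasp_force: 30.0
nest pos [94.036 52.746  7.879] nest force [-3.459  0.17   9.022] w 58.09847332644024 t 9.0
```

```bash
python3 -m creep '[{"translation":[0,0,-0.7],"angular":[0,0,0],"jaw":0.75},{"translation":[0,0,-0.7],"angular":[0,0,0],"jaw":0.75},{"translation":[0,0,-0.7],"angular":[0,0,0],"jaw":0.75},{"translation":[0,0,-3],"angular":[0,0,0],"jaw":0.75},{"translation":[0,0,-10],"angular":[0,0,0],"jaw":0.75},{"translation":[0,0,-25],"angular":[0,0,0],"jaw":0.75},{"translation":[0,0,-50],"angular":[0,0,0],"jaw":0.75},{"translation":[0,0,-80],"angular":[0,0,0],"jaw":0.75}]'
python3 - <<'E'
from h import *
where()
for c,x0,y0,w,h in [("scene",180,180,130,110),("top",140,175,90,110)]:
    im=ctrl.get_image(c); cv2.imwrite(f"pics/{c}3raw.png",im[:,:,::-1]); 
a=cv2.imread("pics/scene3raw.png")[180:290,180:310];b=cv2.imread("pics/top3raw.png")[175:285,140:220]
cv2.imwrite("pics/rel.png",cv2.resize(np.hstack([a,b]),None,fx=3.8,fy=3.8,interpolation=cv2.INTER_CUBIC))
E
```

```text
t: 10.0
ee_pos: [457.8, 297.2, 165.9]
orientation: [-0.226, 2.834, 0.579]
ft_force: [0.8, 0.2, -0.3]
width: 65.8
grasp_force: 0.0
nest pos [94.156 52.637 88.464] nest force [ 0.752 -0.097 -0.513] w 65.84925056268821 t 10.0
```

View pics/rel.png

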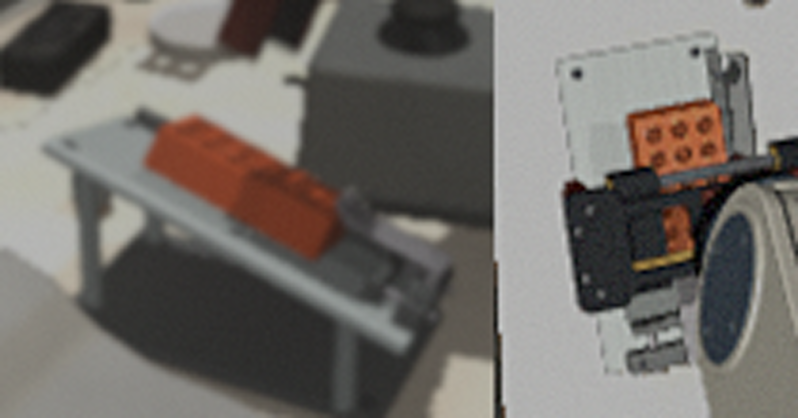

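The rack is down against the ledge, with its lower end at the clip nose (scene crop (340,215)).

```bash
python3 -c "
from h import *
K=proj('top',nest()[0]+nest()[1].apply([[125,58,24],[125,0,24]]));print((K-[140,175])*3.8+[494,0]); nd(151,29,50)"
```

```text
[[633.924 119.122]
 [721.448 103.205]]
world [524.788 296.935 138.074] shift [-54.952 -24.443  39.995] turn [-0.001  0.001  0.003] dist 72.22757868314233
```

```bash
python3 -m creep '[{"translation":[-15,-6,0],"angular":[0,0,0],"jaw":0.3},{"translation":[-35,-15,5],"angular":[0,0,0],"jaw":0},{"translation":[-52,-24,18],"angular":[0,0,0],"jaw":0},{"translation":[-58,-24,38],"angular":[0,0,0],"jaw":0},{"translation":[-58,-24,55],"angular":[0,0,0],"jaw":0},{"translation":[-58,-24,64],"angular":[0,0,0],"jaw":0},{"translation":[-58,-24,64],"angular":[0,0,0],"jaw":0},{"translation":[-58,-24,64],"angular":[0,0,0],"jaw":0}]'
python3 -c "
from h import *
nd(154,29,6);where()"
```

```text
t: 11.1
ee_pos: [531.4, 307.7, 114.9]
orientation: [-0.227, 2.833, 0.58]
ft_force: [0.1, -0.5, 0.7]
width: 0.6
grasp_force: 0.0
world [536.696 315.064  99.674] shift [-1.805  0.018 17.641] turn [-0.001 -0.003  0.003] dist 17.733393602649112
nest pos [152.25   29.002  23.647] nest force [ 0.219 -0.193  0.751] w 0.6441532272860478 t 11.1
```

```bash
python3 -m creep '[{"translation":[-1,0,4],"angular":[0,0,0],"jaw":0},{"translation":[-1,0,8],"angular":[0,0,0],"jaw":0},{"translation":[-1,0,12],"angular":[0,0,0],"jaw":0},{"translation":[-1,0,14.5],"angular":[0,0,0],"jaw":0},{"translation":[-1,0,14.5],"angular":[0,0,0],"jaw":0},{"translation":[2,0,14.5],"angular":[0,0,0],"jaw":0},{"translation":[5,0,14.5],"angular":[0,0,0],"jaw":0},{"translation":[5,0,14.5],"angular":[0,0,0],"jaw":0}]'
python3 -c "
from h import *
where()"
```

```text
t: 12.1
ee_pos: [529.3, 313.0, 100.4]
orientation: [-0.227, 2.833, 0.58]
ft_force: [-0.3, 0.5, -0.8]
width: 0.6
grasp_force: 0.0
nest pos [146.854  28.798   8.99 ] nest force [-0.482  0.259 -0.844] w 0.5889068448147571 t 12.1
```

```bash
python3 -m creep '[{"translation":[1,0,0],"angular":[0,0,0],"jaw":0},{"translation":[2,0,0],"angular":[0,0,0],"jaw":0},{"translation":[3,0,0],"angular":[0,0,0],"jaw":0},{"translation":[4,0,0],"angular":[0,0,0],"jaw":0},{"translation":[5,0,0],"angular":[0,0,0],"jaw":0},{"translation":[6,0,0],"angular":[0,0,0],"jaw":0},{"translation":[6,0,0],"angular":[0,0,0],"jaw":0},{"translation":[6,0,0],"angular":[0,0,0],"jaw":0}]'
python3 -c "
from h import *
where()"
```

```text
t: 13.1
ee_pos: [523.9, 312.4, 98.9]
orientation: [-0.226, 2.833, 0.58]
ft_force: [0.2, -0.1, 0.5]
width: 0.2
grasp_force: 0.0
nest pos [141.301  28.817   8.974] nest force [0.282 0.086 0.478] w 0.23668782202560115 t 13.1
```

```bash
python3 -m creep '[{"translation":[0.5,0,0],"angular":[0,0,0],"jaw":0},{"translation":[1,0,0],"angular":[0,0,0],"jaw":0},{"translation":[1.5,0,0],"angular":[0,0,0],"jaw":0},{"translation":[2,0,0],"angular":[0,0,0],"jaw":0},{"translation":[2.5,0,0],"angular":[0,0,0],"jaw":0},{"translation":[3,0,0],"angular":[0,0,0],"jaw":0},{"translation":[3,0,0],"angular":[0,0,0],"jaw":0},{"translation":[3,0,0],"angular":[0,0,0],"jaw":0}]'
python3 -c "
from h import *
where()"
```

```text
t: 14.1
ee_pos: [521.4, 312.2, 98.2]
orientation: [-0.226, 2.832, 0.58]
ft_force: [2.4, 0.3, 0.3]
width: 0.2
grasp_force: 1.0
nest pos [138.703  28.813   9.022] nest force [ 2.445 -0.1   -0.375] w 0.24041193500946065 t 14.1
```

```bash
python3 -m creep '[{"translation":[0.3,0,0],"angular":[0,0,0],"jaw":0},{"translation":[0.6,0,0],"angular":[0,0,0],"jaw":0},{"translation":[1,0,0],"angular":[0,0,0],"jaw":0},{"translation":[1.3,0,0],"angular":[0,0,0],"jaw":0},{"translation":[1.6,0,0],"angular":[0,0,0],"jaw":0},{"translation":[2,0,0],"angular":[0,0,0],"jaw":0},{"translation":[2,0,0],"angular":[0,0,0],"jaw":0},{"translation":[2,0,0],"angular":[0,0,0],"jaw":0}]'
python3 -c "
from h import *
where()"
```

```text
t: 15.1
ee_pos: [520.2, 312.0, 98.0]
orientation: [-0.226, 2.831, 0.58]
ft_force: [5.2, 1.5, 0.1]
width: 0.8
grasp_force: 2.7
nest pos [137.483  28.824   9.176] nest force [ 5.187  0.423 -1.596] w 0.7673686966776544 t 15.1
```

```bash
python3 -m creep '[{"translation":[0.3,0,0],"angular":[0,0,0],"jaw":0},{"translation":[0.6,0,0],"angular":[0,0,0],"jaw":0},{"translation":[1,0,0],"angular":[0,0,0],"jaw":0},{"translation":[1.3,0,0],"angular":[0,0,0],"jaw":0},{"translation":[1.6,0,0],"angular":[0,0,0],"jaw":0},{"translation":[2,0,0],"angular":[0,0,0],"jaw":0},{"translation":[2,0,0],"angular":[0,0,0],"jaw":0},{"translation":[2,0,0],"angular":[0,0,0],"jaw":0}]'
python3 -c "
from h import *
where()"
```

```text
t: 16.1
ee_pos: [517.0, 311.7, 97.0]
orientation: [-0.227, 2.833, 0.58]
ft_force: [1.3, -0.1, -0.9]
width: 0.6
grasp_force: 1.1
nest pos [134.049  28.823   8.993] nest force [ 1.024 -0.716 -1.073] w 0.5514230880429903 t 16.1
```

```bash
python3 -m creep '[{"translation":[0.3,0,0],"angular":[0,0,0],"jaw":0},{"translation":[0.6,0,0],"angular":[0,0,0],"jaw":0},{"translation":[1,0,0],"angular":[0,0,0],"jaw":0},{"translation":[1.3,0,0],"angular":[0,0,0],"jaw":0},{"translation":[1.6,0,0],"angular":[0,0,0],"jaw":0},{"translation":[2,0,0],"angular":[0,0,0],"jaw":0},{"translation":[2,0,0],"angular":[0,0,0],"jaw":0},{"translation":[2,0,0],"angular":[0,0,0],"jaw":0}]'
python3 -c "
from h import *
where()"
```

```text
t: 17.1
ee_pos: [515.2, 311.5, 96.4]
orientation: [-0.226, 2.833, 0.58]
ft_force: [2.5, 0.4, -0.6]
width: 0.6
grasp_force: 0.9
nest pos [132.156  28.756   8.975] nest force [ 2.265 -0.389 -1.21 ] w 0.6236735441530463 t 17.1
```

```bash
python3 -m creep '[{"translation":[0.6,0,0],"angular":[0,0,0],"jaw":0},{"translation":[1.2,0,0],"angular":[0,0,0],"jaw":0},{"translation":[1.8,0,0],"angular":[0,0,0],"jaw":0},{"translation":[2.4,0,0],"angular":[0,0,0],"jaw":0},{"translation":[3,0,0],"angular":[0,0,0],"jaw":0},{"translation":[3.5,0,0],"angular":[0,0,0],"jaw":0},{"translation":[4,0,0],"angular":[0,0,0],"jaw":0},{"translation":[4,0,0],"angular":[0,0,0],"jaw":0}]'
python3 -c "
from h import *
where()"
```

```text
t: 18.1
ee_pos: [511.3, 311.1, 95.4]
orientation: [-0.226, 2.833, 0.58]
ft_force: [2.3, 0.6, 0.3]
width: 0.6
grasp_force: 0.9
nest pos [128.124  28.754   8.985] nest force [ 2.396  0.229 -0.452] w 0.5553736640429534 t 18.1
```

```bash
python3 -m creep '[{"translation":[0.3,0,0],"angular":[0,0,0],"jaw":0},{"translation":[0.6,0,0],"angular":[0,0,0],"jaw":0},{"translation":[1,0,0],"angular":[0,0,0],"jaw":0},{"translation":[1.3,0,0],"angular":[0,0,0],"jaw":0},{"translation":[1.6,0,0],"angular":[0,0,0],"jaw":0},{"translation":[2,0,0],"angular":[0,0,0],"jaw":0},{"translation":[2,0,0],"angular":[0,0,0],"jaw":0},{"translation":[2,0,0],"angular":[0,0,0],"jaw":0}]'
python3 -c "
from h import *
where()"
```

```text
t: 19.1
ee_pos: [509.5, 310.9, 94.8]
orientation: [-0.226, 2.833, 0.58]
ft_force: [2.3, 0.3, 0.3]
width: 0.6
grasp_force: 0.9
nest pos [126.189  28.726   8.998] nest force [ 2.297 -0.118 -0.322] w 0.550002229024481 t 19.1
```

```bash
python3 -m creep '[{"translation":[0.3,0,0],"angular":[0,0,0],"jaw":0},{"translation":[0.6,0,0],"angular":[0,0,0],"jaw":0},{"translation":[1,0,0],"angular":[0,0,0],"jaw":0},{"translation":[1.3,0,0],"angular":[0,0,0],"jaw":0},{"translation":[1.6,0,0],"angular":[0,0,0],"jaw":0},{"translation":[2,0,0],"angular":[0,0,0],"jaw":0},{"translation":[2,0,0],"angular":[0,0,0],"jaw":0},{"translation":[2,0,0],"angular":[0,0,0],"jaw":0}]'
python3 -c "
from h import *
where()"
```

```text
t: 20.1
ee_pos: [507.5, 310.7, 94.3]
orientation: [-0.226, 2.833, 0.58]
ft_force: [2.4, 0.8, -0.1]
width: 0.5
grasp_force: 0.9
nest pos [124.168  28.752   8.991] nest force [ 2.335  0.206 -0.854] w 0.5338342207658973 t 20.1
```

```bash
python3 -m creep '[{"translation":[0.3,0,0],"angular":[0,0,0],"jaw":0},{"translation":[0.6,0,0],"angular":[0,0,0],"jaw":0},{"translation":[1,0,0],"angular":[0,0,0],"jaw":0},{"translation":[1.3,0,0],"angular":[0,0,0],"jaw":0},{"translation":[1.6,0,0],"angular":[0,0,0],"jaw":0},{"translation":[2,0,0],"angular":[0,0,0],"jaw":0},{"translation":[2,0,0],"angular":[0,0,0],"jaw":0},{"translation":[2,0,0],"angular":[0,0,0],"jaw":0}]'
python3 -c "
from h import *
where()"
```

```text
t: 21.1
ee_pos: [505.6, 310.4, 93.8]
orientation: [-0.226, 2.833, 0.58]
ft_force: [2.2, 0.3, -0.8]
width: 0.3
grasp_force: 0.9
nest pos [122.188  28.727   9.027] nest force [ 1.938 -0.486 -1.266] w 0.26298274358622487 t 21.1
```

```bash
python3 -m creep '[{"translation":[0.3,0,0],"angular":[0,0,0],"jaw":0},{"translation":[0.6,0,0],"angular":[0,0,0],"jaw":0},{"translation":[1,0,0],"angular":[0,0,0],"jaw":0},{"translation":[1.3,0,0],"angular":[0,0,0],"jaw":0},{"translation":[1.6,0,0],"angular":[0,0,0],"jaw":0},{"translation":[2,0,0],"angular":[0,0,0],"jaw":0},{"translation":[2,0,0],"angular":[0,0,0],"jaw":0},{"translation":[2,0,0],"angular":[0,0,0],"jaw":0}]'
python3 -c "
from h import *
where()"
```

```text
t: 22.1
ee_pos: [503.7, 310.3, 93.3]
orientation: [-0.226, 2.833, 0.58]
ft_force: [1.5, -0.2, -1.1]
width: 0.9
grasp_force: 0.8
nest pos [120.162  28.73    9.014] nest force [ 1.13  -0.858 -1.222] w 0.8546098521526988 t 22.1
```

```bash
python3 -m creep '[{"translation":[0.3,0,0],"angular":[0,0,0],"jaw":0},{"translation":[0.6,0,0],"angular":[0,0,0],"jaw":0},{"translation":[1,0,0],"angular":[0,0,0],"jaw":0},{"translation":[1.3,0,0],"angular":[0,0,0],"jaw":0},{"translation":[1.6,0,0],"angular":[0,0,0],"jaw":0},{"translation":[2,0,0],"angular":[0,0,0],"jaw":0},{"translation":[2,0,0],"angular":[0,0,0],"jaw":0},{"translation":[2,0,0],"angular":[0,0,0],"jaw":0}]'
python3 -c "
from h import *
where()"
```

```text
t: 23.1
ee_pos: [501.8, 310.1, 92.7]
orientation: [-0.226, 2.833, 0.58]
ft_force: [2.1, 0.5, -0.7]
width: 0.7
grasp_force: 0.8
nest pos [118.183  28.722   9.015] nest force [ 1.865 -0.194 -1.286] w 0.7340587138331641 t 23.1
```

```bash
python3 -m creep '[{"translation":[0.3,0,0],"angular":[0,0,0],"jaw":0},{"translation":[0.6,0,0],"angular":[0,0,0],"jaw":0},{"translation":[1,0,0],"angular":[0,0,0],"jaw":0},{"translation":[1.3,0,0],"angular":[0,0,0],"jaw":0},{"translation":[1.6,0,0],"angular":[0,0,0],"jaw":0},{"translation":[2,0,0],"angular":[0,0,0],"jaw":0},{"translation":[2,0,0],"angular":[0,0,0],"jaw":0},{"translation":[2,0,0],"angular":[0,0,0],"jaw":0}]'
python3 -c "
from h import *
where()"
```

```text
t: 24.1
ee_pos: [499.9, 309.9, 92.2]
orientation: [-0.226, 2.833, 0.58]
ft_force: [1.7, -0.2, -1.0]
width: 0.5
grasp_force: 0.8
nest pos [116.21   28.738   9.041] nest force [ 1.324 -0.906 -1.198] w 0.5278965740663345 t 24.1
```

```bash
python3 -m creep '[{"translation":[0.3,0,0],"angular":[0,0,0],"jaw":0},{"translation":[0.6,0,0],"angular":[0,0,0],"jaw":0},{"translation":[1,0,0],"angular":[0,0,0],"jaw":0},{"translation":[1.3,0,0],"angular":[0,0,0],"jaw":0},{"translation":[1.6,0,0],"angular":[0,0,0],"jaw":0},{"translation":[2,0,0],"angular":[0,0,0],"jaw":0},{"translation":[2,0,0],"angular":[0,0,0],"jaw":0},{"translation":[2,0,0],"angular":[0,0,0],"jaw":0}]'
python3 -c "
from h import *
where()"
```

```text
t: 25.1
ee_pos: [497.9, 309.6, 91.7]
orientation: [-0.226, 2.833, 0.58]
ft_force: [1.6, 0.2, -0.0]
width: 0.3
grasp_force: 0.8
nest pos [114.168  28.71    9.035] nest force [ 1.577 -0.158 -0.414] w 0.3416086180792762 t 25.1
```

```bash
python3 -m creep '[{"translation":[0.3,0,0],"angular":[0,0,0],"jaw":0},{"translation":[0.6,0,0],"angular":[0,0,0],"jaw":0},{"translation":[1,0,0],"angular":[0,0,0],"jaw":0},{"translation":[1.3,0,0],"angular":[0,0,0],"jaw":0},{"translation":[1.6,0,0],"angular":[0,0,0],"jaw":0},{"translation":[2,0,0],"angular":[0,0,0],"jaw":0},{"translation":[2,0,0],"angular":[0,0,0],"jaw":0},{"translation":[2,0,0],"angular":[0,0,0],"jaw":0}]'
python3 -c "
from h import *
where()"
```

```text
t: 26.1
ee_pos: [496.0, 309.4, 91.2]
orientation: [-0.226, 2.833, 0.58]
ft_force: [1.3, -0.2, -0.0]
width: 0.3
grasp_force: 0.7
nest pos [112.197  28.721   9.076] nest force [ 1.236 -0.453 -0.236] w 0.3091615190516484 t 26.1
```

```bash
python3 -m creep '[{"translation":[0.3,0,0],"angular":[0,0,0],"jaw":0},{"translation":[0.6,0,0],"angular":[0,0,0],"jaw":0},{"translation":[1,0,0],"angular":[0,0,0],"jaw":0},{"translation":[1.3,0,0],"angular":[0,0,0],"jaw":0},{"translation":[1.6,0,0],"angular":[0,0,0],"jaw":0},{"translation":[2,0,0],"angular":[0,0,0],"jaw":0},{"translation":[2,0,0],"angular":[0,0,0],"jaw":0},{"translation":[2,0,0],"angular":[0,0,0],"jaw":0}]'
python3 -c "
from h import *
where()"
```

```text
t: 27.1
ee_pos: [494.1, 309.2, 90.6]
orientation: [-0.226, 2.833, 0.58]
ft_force: [2.2, 0.4, -0.4]
width: 0.4
grasp_force: 0.8
nest pos [110.135  28.707   9.031] nest force [ 2.052 -0.206 -0.992] w 0.43535478837284686 t 27.1
```

```bash
python3 -m creep '[{"translation":[0.3,0,0],"angular":[0,0,0],"jaw":0},{"translation":[0.6,0,0],"angular":[0,0,0],"jaw":0},{"translation":[1,0,0],"angular":[0,0,0],"jaw":0},{"translation":[1.3,0,0],"angular":[0,0,0],"jaw":0},{"translation":[1.6,0,0],"angular":[0,0,0],"jaw":0},{"translation":[2,0,0],"angular":[0,0,0],"jaw":0},{"translation":[2,0,0],"angular":[0,0,0],"jaw":0},{"translation":[2,0,0],"angular":[0,0,0],"jaw":0}]'
python3 -c "
from h import *
where()"
```

```text
t: 28.1
ee_pos: [493.0, 309.0, 90.4]
orientation: [-0.226, 2.832, 0.58]
ft_force: [5.0, 0.2, -0.6]
width: 0.4
grasp_force: 2.3
nest pos [109.058  28.669   9.189] nest force [ 4.618 -0.998 -1.635] w 0.36482352147649194 t 28.1
```

Force is rising while the motion stalls, which suggests the stop. I'll confirm with smaller steps.

```bash
python3 -m creep '[{"translation":[0.2,0,0],"angular":[0,0,0],"jaw":0},{"translation":[0.4,0,0],"angular":[0,0,0],"jaw":0},{"translation":[0.6,0,0],"angular":[0,0,0],"jaw":0},{"translation":[0.8,0,0],"angular":[0,0,0],"jaw":0},{"translation":[1,0,0],"angular":[0,0,0],"jaw":0},{"translation":[1,0,0],"angular":[0,0,0],"jaw":0},{"translation":[1,0,0],"angular":[0,0,0],"jaw":0},{"translation":[1,0,0],"angular":[0,0,0],"jaw":0}]'
python3 -c "
from h import *
where()"
```

```text
t: 29.1
ee_pos: [492.9, 309.0, 90.5]
orientation: [-0.225, 2.83, 0.579]
ft_force: [7.0, -0.3, 0.7]
width: 0.5
grasp_force: 3.2
nest pos [108.954  28.689   9.311] nest force [ 6.913 -1.371 -0.656] w 0.526550007034191 t 29.1
```

```bash
python3 -m creep '[{"translation":[0.3,0,0],"angular":[0,0,0],"jaw":0},{"translation":[0.6,0,0],"angular":[0,0,0],"jaw":0},{"translation":[0.9,0,0],"angular":[0,0,0],"jaw":0},{"translation":[1.2,0,0],"angular":[0,0,0],"jaw":0},{"translation":[1.5,0,0],"angular":[0,0,0],"jaw":0},{"translation":[1.5,0,0],"angular":[0,0,0],"jaw":0},{"translation":[1.5,0,0],"angular":[0,0,0],"jaw":0},{"translation":[1.5,0,0],"angular":[0,0,0],"jaw":0}]'
python3 -c "
from h import *
where()"
```

```text
t: 30.1
ee_pos: [492.7, 308.9, 90.7]
orientation: [-0.224, 2.828, 0.579]
ft_force: [9.4, 0.5, 1.0]
width: 0.5
grasp_force: 4.5
nest pos [108.828  28.717   9.505] nest force [ 9.306 -1.014 -1.216] w 0.5271135152277596 t 30.1
```

```bash
python3 -m creep '[{"translation":[0.3,0,0],"angular":[0,0,0],"jaw":0},{"translation":[0.6,0,0],"angular":[0,0,0],"jaw":0},{"translation":[0.9,0,0],"angular":[0,0,0],"jaw":0},{"translation":[1.2,0,0],"angular":[0,0,0],"jaw":0},{"translation":[1.5,0,0],"angular":[0,0,0],"jaw":0},{"translation":[1.5,0,0],"angular":[0,0,0],"jaw":0},{"translation":[1.5,0,0],"angular":[0,0,0],"jaw":0},{"translation":[1.5,0,0],"angular":[0,0,0],"jaw":0}]'
python3 -c "
from h import *
where()"
```

```text
t: 31.1
ee_pos: [492.5, 308.9, 90.8]
orientation: [-0.224, 2.826, 0.578]
ft_force: [11.2, 0.8, 0.8]
width: 0.3
grasp_force: 5.7
nest pos [108.665  28.746   9.691] nest force [11.074 -1.163 -1.885] w 0.2918914450575569 t 31.1
```

```bash
python3 -m creep '[{"translation":[0.2,0,0],"angular":[0,0,0],"jaw":0},{"translation":[0.4,0,0],"angular":[0,0,0],"jaw":0},{"translation":[0.6,0,0],"angular":[0,0,0],"jaw":0},{"translation":[0.8,0,0],"angular":[0,0,0],"jaw":0},{"translation":[0.8,0,0],"angular":[0,0,0],"jaw":0},{"translation":[0.8,0,0],"angular":[0,0,0],"jaw":0},{"translation":[0.8,0,0],"angular":[0,0,0],"jaw":0},{"translation":[0.8,0,0],"angular":[0,0,0],"jaw":0}]'
python3 -c "
from h import *
where()"
```

```text
t: 32.1
ee_pos: [492.4, 308.8, 90.9]
orientation: [-0.223, 2.825, 0.578]
ft_force: [13.3, -0.4, 0.7]
width: 0.5
grasp_force: 6.3
nest pos [108.525  28.759   9.797] nest force [12.933 -2.666 -1.946] w 0.5296983090696342 t 32.1
```

Bedded at about 12.5–13 N. Next I back off uphill, lift away and check.

```bash
python3 -m creep '[{"translation":[-2,0,0],"angular":[0,0,0],"jaw":0},{"translation":[-5,0,0],"angular":[0,0,0],"jaw":0},{"translation":[-10,0,0],"angular":[0,0,0],"jaw":0},{"translation":[-20,0,0],"angular":[0,0,0],"jaw":0},{"translation":[-25,0,-20],"angular":[0,0,0],"jaw":0},{"translation":[-25,0,-60],"angular":[0,0,0],"jaw":0},{"translation":[-25,0,-105],"angular":[0,0,0],"jaw":0},{"translation":[-25,0,-150],"angular":[0,0,0],"jaw":0}]'
python3 -m creep '[{"translation":[0,-40,0],"angular":[0,0,0],"jaw":0},{"translation":[0,-80,0],"angular":[0,0,0],"jaw":0},{"translation":[0,-130,0],"angular":[0,0,0],"jaw":0},{"translation":[0,-180,0],"angular":[0,0,0],"jaw":0},{"translation":[0,-220,0],"angular":[0,0,0],"jaw":0},{"translation":[0,-250,0],"angular":[0,0,0],"jaw":0},{"translation":[0,-250,0],"angular":[0,0,0],"jaw":0},{"translation":[0,-250,0],"angular":[0,0,0],"jaw":0}]'
python3 - <<'E'
from h import *
where()
for c in ("scene","top"):
    im=ctrl.get_image(c); cv2.imwrite(f"pics/{c}4raw.png",im[:,:,::-1])
M=nest()[1].as_matrix(); t=nest()[0]+M@[0,0,2.5]
out=[]
xe=108.9-10   # upper end from contact
for c,x0,y0,w,h in [("scene",180,180,130,110),("top",140,155,80,130)]:
    a=cv2.resize(cv2.imread(f"pics/{c}4raw.png")[y0:y0+h,x0:x0+w],None,fx=4.5,fy=4.5,interpolation=cv2.INTER_CUBIC)
    out.append(cv2.resize(a,None,fx=495/a.shape[0],fy=495/a.shape[0]))
    print(c,proj(c,np.array([[xe,0,24],[xe,58,24],[xe-108,58,24],[xe-108,58,0]])@M.T+t)-[x0,y0])
im=np.hstack(out); print(im.shape); cv2.imwrite("pics/end.png",cv2.resize(im,(795,int(495*795/im.shape[1]))))
E
```

```text
t: 33.1
ee_pos: [480.7, 249.8, 230.2]
orientation: [-0.226, 2.834, 0.579]
ft_force: [-0.5, 0.4, -0.4]
width: 0.3
grasp_force: 0.0
t: 34.1
ee_pos: [530.4, 23.8, 137.8]
orientation: [-0.226, 2.834, 0.581]
ft_force: [0.5, 0.4, -0.2]
width: 0.3
grasp_force: 0.0
nest pos [ 129.356 -220.451  159.32 ] nest force [ 0.472  0.161 -0.405] w 0.31268403665000427 t 34.1
scene [[ 62.326  34.652]
 [ 52.898  37.869]
 [100.687  62.868]
 [ 95.614  73.716]]
top [[ 61.516  57.644]
 [ 38.564  62.021]
 [ 44.614 104.647]
 [ 42.176 102.263]]
(495, 890, 3)
```

View pics/end.png

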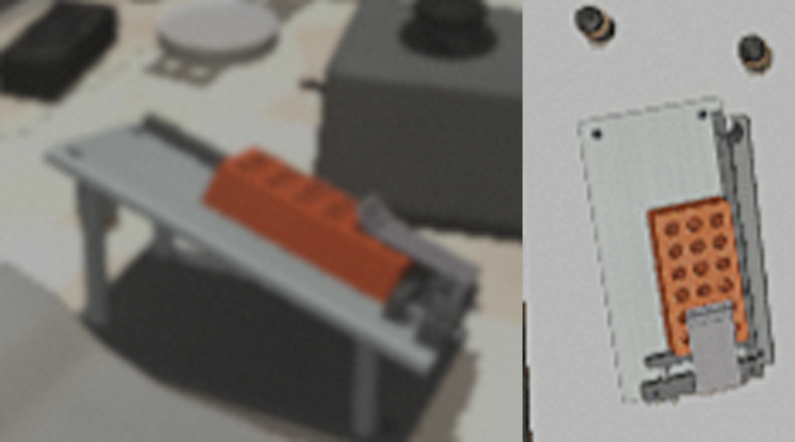

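The final picture shows the rack under the clip. Its lower end is against the stop bar at (665,357), its long side is along the ledge and parallel to the plate, and both vials are standing.

```bash
python3 -c "
from workcell import ctrl
print(ctrl.close_job())"
```

```text
the job is handed in; nothing more can be done
None
```

The rack lies flat along the ledge under the clip and was bedded on the stop with about 13 N; the arm is clear, both vials still stand, the bottle was off the arm's path (not re-checked), and the job was handed in at about 34 s.

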